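# Take the blue-handled cassette lid off the draining rack

## Task

Take the steriliser cassette lid with the blue handle off the sloping draining rack: first raise its lower end until the lid is about level while its lip stays hooked on the rack's upper bar, and only then lift the lip off the bar. Lay the lid flat, handle up, in the middle of the mint-green packing mat, lengthwise along the mat; do not drop it, and leave the red and white lids hanging.

Things in the scene. Friction and masses are not known exactly. Their poses are not given: they have to be found in the camera images.
- blue_grip (a point): Centre of the blue handle: an upright fin 50 mm long (x), 14 mm thick (y; pinch here), 44 mm tall, in the middle of the lid. x runs along the lid to its lip, y across, z out of its top. The plate's top is 22 mm below this point along z, the fin's top 22 mm above. Hung, the lid slopes 30 degrees, lip end high and away from the robot. Laid on the mat: point 32 mm above it, lip end 4 degrees up.
- blue_lid: Aluminium lid, plate 160 x 90 x 4 mm, about 0.18 kg, loose. Origin: axis of the rack's 12 mm thick round upper bar, along y, about which the hung lid tilts. Axes as blue_grip, which is at x -70, z +32 mm. Plate underside at z +6, from x -150 (lower end) to +10 mm, where a 4 mm thick lip turns down behind the bar to z -6. A like bar 135 mm down the slope carries the lower end.
- mat_top (a point): Centre of the top face of the fixed mint-green packing mat, 260 mm (its x) by 190 mm (its y), 6 mm thick, lying on the worktop. z is up.
- red_lid: Bystander: a like lid with a red handle, hanging on the same rack, pitch 115 mm between neighbouring lids, in any order. Origin and axes as for blue_lid.
- white_lid: Bystander: a like lid with a white handle, hanging on the same rack. Origin and axes as for blue_lid.
Mind the look-alikes: they are no part of the job. What is shaped like the blue_lid but black or turquoise is not meant.

How it is judged (in metres and radians):
On the way:
1. the lid's lower end is raised until the lid is within 15 degrees of level, its lip still hooked on the bar (within 15 mm of where it hung) (angle between blue_lid's own z axis and vertical below 0.262 rad and distance of blue_lid from where it was at the start of the episode below 0.015 m), for 0.1 s.
At the end, for the whole second after the job is handed in: The blue-handled lid lies at rest flat on the mat, handle up (within 10 degrees), its middle within 40 mm along and 30 mm across of the mat's middle, lengthwise to the mat within 15 degrees (either way round); the red and white lids hang where they were (within 15 mm) (x of blue_grip in the frame of mat_top between -0.04 and 0.04 m and y of blue_grip in the frame of mat_top between -0.03 and 0.03 m and z of blue_grip in the frame of mat_top between 0.022 and 0.042 m and angle between blue_lid's own z axis and vertical below 0.175 rad and angle between the x axis of blue_lid and the x axis of mat_top, either way round below 0.262 rad and distance of each of red_lid, white_lid from where it was at the start of the episode below 0.015 m); the robot touches nothing.
It fails at once if the red or the white lid is pushed more than 15 mm out of its place (distance of any of red_lid, white_lid from where it was at the start of the episode above 0.015 m).
It fails at once if the blue-handled lid is dropped: away from the rack and out of the fingers, more than 40 mm above its rest on the mat (distance of blue_lid from where it was at the start of the episode above 0.06 m and z of blue_grip in the frame of mat_top above 0.072 m and contact force between the fingers and blue_lid below 0.1 N).
It also fails if it takes over 48 s, if anything falls off the work surface, if the arm or the gripper's body presses on something with over 40 N, if the wrist force passes 120 N, or if a joint passes its speed limit or range.

## Robot

A 6-joint arm with a two-finger parallel gripper is mounted at the origin on the work surface. World frame = base frame: x ahead of the robot, y to its left, z up, the work surface at z = 0. Lengths are in mm, angles in rad, forces in N, time in s.
With the tool pointing down it reaches from about 275 to 825 mm from the base axis. Payload 4.9 kg.
Tool frame: the origin (TCP) lies at the very end of the fingers, on their centre line; the grasp point (between the pads) lies 19 mm behind it; z points along the fingers, y is the line along which they close (so a half turn about z gives the same grasp; the last joint's range is limited). The gripper opens to 85 mm and grips with 20 to 120 N. Pads are 22 mm wide; open, the fingers measure 114 mm over their backs; the gripper's body (76 mm by 85 mm) begins 54 mm behind the grasp point. The pads swing forward as they close: fully open they stand 13 mm farther back than shut.
Start: joints at [-0.134, 0.326, -0.193, 1.052, 0, 1.437], TCP at [550.017, 0.009, 231.281] pointing down, gripper open.
Joint ranges: [-2.65, 2.65], [-0.97, 1.79], [-1.3, 1.35], [-1.93, 2.1], [-1.47, 1.37], [-3.14, 3.14]. Speed limits (rad/s): [2.57, 2.57, 3.14, 3.14, 3.14, 3.14].

## Interface

Orientations are given as [roll, pitch, yaw] about the fixed x, y, z axes, in that order (R = Rz(yaw) Ry(pitch) Rx(roll)).
In Python, from bench import bot, solve_ik, imaging gives the robot as it stands. Calls block until the motion is done:
- bot.move_ptp(position, orientation): joint-space move of the TCP to a pose.
- bot.movel(position, rot=None, max_speed=150, threshold=None): straight line of the TCP; rot=None keeps the orientation; max_speed is the mean speed in mm/s. With threshold (N) it stops when the force on the tool has changed by that much, and returns True; else False.
- bot.move_j(angles): joint-space move.
- bot.grip(opening, effort=None): opening from 0.0 (shut) to 1.0 (fully open); effort is the grip in N (None keeps the last); returns when the fingers have stopped.
- bot.dwell(seconds).
- solve_ik(position, orientation): joint angles nearest the present ones, or None.
- bot.get_state(): the state.
- imaging.capture(name): name is "scene" or "side" or "wrist"; returns the picture (420x560x3 uint8, blue, green, red); there is no depth.
- imaging.camera_model(name): a dict with "K" (3x3 intrinsics, pixels), "k1" (the pictures are not rectified: a ray, as slopes to the right and down, at radius r is drawn at 1 + k1 r^2 times it, then the intrinsics apply), "position" and "rotation" of the camera in the world. Camera axes: x right, y up, looking along -z (the intrinsics and any distortion apply to the point x, -y, -z); pixel columns grow to the right and rows downward; lengths in mm; the calibration is good to about 2 mm. A picture is of the moment at which its call begins: read the wrist's pose just before it. camera_model takes no time and is no camera call; for the wrist camera it gives the pose at the moment of the call.
A pose or a line that the arm cannot do raises bot.IKError and nothing moves.
- bot.sign_off(): hands the job in; it is judged then, once.
The state is a dict: "t": time; "qpos": joint angles; "joint_velocities": joint speeds; "effort": joint torques, N m; "tcp_pos": TCP position; "orientation": TCP orientation; "contact_force": force on the tool from outside, world axes, zero at the start; "wrist_torque": the same for the moment, N m; "opening": opening from 0.0 (shut) to 1.0 (fully open); "gripper_force": force on a finger pad.
Only numpy, scipy, OpenCV 4.12 (cv2) and the standard library are available. Lean on these libraries where they do the work, as an engineer would, in place of code of your own. Each camera call takes 0.05 s, during which the arm holds its last target. There are 200 camera calls.

## Working session

There is one attempt and no reset: what is moved stays moved. The work goes in short steps, each a Python script; the robot and the scene stay as the last script left them, time stands still between calls to the robot, and variables do not carry over. Pictures are saved under pics/ and viewed, at most 10 in all, crops included, and the job is handed in when it is done.

```bash
mkdir -p pics; python3 - <<'E'
from bench import bot, imaging
import cv2, numpy as np
for n in("scene","side"):
    im=imaging.capture(n); cv2.imwrite(f"pics/{n}0.png",im)
    m=imaging.camera_model(n); print(n,{k:np.round(v,3).tolist() for k,v in m.items() if not isinstance(v,str)})
E
```

```text
scene {'K': [[486.614, 0.0, 275.313], [0.0, 486.614, 214.104], [0.0, 0.0, 1.0]], 'k1': -0.174, 'position': [950.382, -802.75, 794.263], 'rotation': [0.906, -0.016, 0.477]}
side {'K': [[392.177, 0.0, 277.375], [0.0, 392.177, 200.691], [0.0, 0.0, 1.0]], 'k1': 0.03, 'position': [417.533, 760.707, 660.787], 'rotation': [0.928, -0.021, -2.993]}
```

View pics/scene0.png

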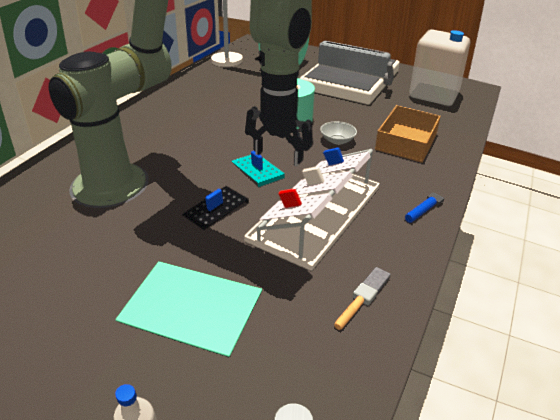

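View pics/side0.png

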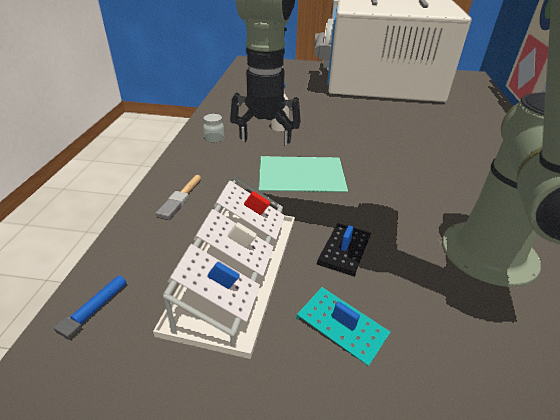

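The scene view shows the rack with handles red (290,198), white (314,176) and blue (334,157), and the mat near (190,305). The side view shows the blue handle at (223,275), red at (257,203) and the mat near (303,174). The blue lid is at the +y end of the rack.

```bash
cat > h.py <<'E'
import cv2, numpy as np
from scipy.spatial.transform import Rotation as Ro
from bench import bot, imaging, solve_ik
def ray(m,px):
    K=np.array(m["K"]); u=cv2.undistortPoints(np.array(px,float).reshape(-1,1,2),K,np.array([m["k1"],0,0,0.]))[:,0]
    r=np.array(m["rotation"]); R=r if r.shape==(3,3) else Ro.from_euler('xyz',r).as_matrix()
    d=np.c_[u[:,0],-u[:,1],-np.ones(len(u))]@R.T
    return np.array(m["position"]),d/np.linalg.norm(d,axis=1)[:,None]
def onplane(m,px,z):
    o,d=ray(m,px); return o+d*((z-o[2])/d[:,2])[:,None]
def tri(m1,p1,m2,p2):
    A=np.zeros((3,3));b=np.zeros(3);L=[ray(m1,p1),ray(m2,p2)]
    for o,d in L:
        P=np.eye(3)-np.outer(d[0],d[0]);A+=P;b+=P@o
    x=np.linalg.solve(A,b); return x,[np.linalg.norm(np.cross(x-o,d[0])) for o,d in L]
def mask(im,c):
    h=cv2.cvtColor(im,cv2.COLOR_BGR2HSV)
    if c=='red': return cv2.inRange(h,(0,170,90),(8,255,255))|cv2.inRange(h,(173,170,90),(180,255,255))
    if c=='blue': return cv2.inRange(h,(100,150,60),(125,255,255))
    if c=='mint': return cv2.inRange(h,(72,70,120),(85,200,255))
def blobs(mk,amin=60):
    n,l,s,c=cv2.connectedComponentsWithStats(mk)
    return [(s[i,4],c[i],(l==i).astype(np.uint8)) for i in range(1,n) if s[i,4]>=amin]
def near(mk,p): return min(blobs(mk,30),key=lambda b:np.hypot(*(b[1]-p)))
E
python3 - <<'E'
from h import *
I={n:cv2.imread(f"pics/{n}0.png") for n in("scene","side")};M={n:imaging.camera_model(n) for n in I}
for c,ps in(('blue',[(334,157),(223,275)]),('red',[(290,198),(257,203)])):
    b=[near(mask(I[n],c),p) for n,p in zip(I,ps)]
    print(c,[(x[0],x[1].round(1)) for x in b],*tri(M['scene'],b[0][1],M['side'],b[1][1]))
for n,p in(('scene',(190,305)),('side',(303,174))):
    b=near(mask(I[n],'mint'),p); ct=cv2.findContours(b[2],0,2)[0][0]
    hull=cv2.convexHull(ct); q=cv2.approxPolyDP(hull,8,True)[:,0]
    P=onplane(M[n],q,6); print(n,b[0],q.tolist(),P.round(1).tolist(),'c',P.mean(0),'len',np.linalg.norm(P-np.roll(P,1,0),axis=1), cv2.minAreaRect(P[:,:2].astype(np.float32)))
E
```

```text
blue [(np.int32(248), array([333.3, 155.5])), (np.int32(459), array([222.9, 275. ]))] [580.24383806 278.92283132 111.76992285] [np.float64(0.39426238802034597), np.float64(0.394262388020418)]
red [(np.int32(305), array([289.6, 197.6])), (np.int32(341), array([256.6, 202.6]))] [560.76008044  48.69903699 111.18817523] [np.float64(0.045347248362703256), np.float64(0.0453472483627358)]
scene 8209 [[116, 318], [158, 262], [261, 288], [228, 356]] [[368.4, -376.7, 6.0], [341.7, -196.8, 6.0], [593.5, -153.6, 6.0], [623.7, -342.7, 6.0]] c [ 481.84818945 -267.48078122    6.        ] len [257.5711157  181.87487297 255.49231836 191.45570651] ((481.50006103515625, -268.48553466796875), (257.4847412109375, 191.45571899414062), 9.07595443725586)
side 2865 [[261, 156], [339, 158], [347, 191], [259, 190]] [[622.0, -338.7, 6.0], [368.5, -372.7, 6.0], [341.2, -188.1, 6.0], [592.8, -148.0, 6.0]] c [ 481.1181041 -261.8728268    6.       ] len [192.96937382 255.7281388  186.57238576 254.81384398] ((481.0145263671875, -262.6460876464844), (255.68499755859375, 192.9693603515625), 8.687557220458984)
```

```bash
cat >> h.py <<'E'
G=np.array([580.2,278.9,111.8]); YAW=np.deg2rad(-4.84); MAT=np.array([481.3,-265.,6.]); MYAW=np.deg2rad(8.9)
def lidR(yaw,tilt): return (Ro.from_euler('z',yaw)*Ro.from_euler('y',-tilt)).as_matrix()
SGN=1
def tool(g,yaw,tilt,back=4.,sgn=None):
    """TCP pose putting the grasp point `back` mm above grip point g along lid z"""
    s=sgn or SGN; L=lidR(yaw,tilt); T=np.c_[s*L[:,0],-s*L[:,1],-L[:,2]]
    return (np.array(g)+L[:,2]*(back-19)).tolist(), Ro.from_matrix(T).as_euler('xyz').tolist()
E
python3 - <<'E'
from h import *
t30=np.pi/6
print(bot.get_state()["orientation"])
L=lidR(YAW,t30);print(L.round(2)); O=G+70*L[:,0]-32*L[:,2]; print('O',O)
for s in(1,-1):
    for a in((G,YAW,t30,110),(G,YAW,t30,4),(O+lidR(YAW,0)@[-70,0,32],YAW,0,4),(MAT+[0,0,32],MYAW,.07,4),(MAT+[0,0,220],MYAW,0,4)):
        q=solve_ik(*tool(*a,sgn=s)); print(s,None if q is None else np.round(q,2))
E
```

```text
[-3.14000212e+00 -2.03390100e-04  1.57078958e+00]
[[ 0.86  0.08 -0.5 ]
 [-0.07  1.    0.04]
 [ 0.5   0.    0.87]]
O [656.54856019 272.43515192 119.08718708]
1 [ 0.5   0.21 -0.62  0.3  -0.28 -2.62]
1 [ 0.45  0.41 -0.63  0.07 -0.26 -2.67]
1 [ 0.33  0.58 -0.04  0.95  0.   -2.73]
1 [-0.66  0.52 -0.5   0.5   0.05  2.32]
1 [-0.64  0.34 -0.23  1.    0.    2.35]
-1 [ 0.5   0.21 -0.62  0.3  -0.28  0.52]
-1 [ 0.45  0.41 -0.63  0.07 -0.26  0.47]
-1 [ 0.33  0.58 -0.04  0.95  0.    0.41]
-1 [-0.66  0.52 -0.5   0.5   0.05 -0.82]
-1 [-0.64  0.34 -0.23  1.    0.   -0.79]
```

```bash
sed -i 's/^SGN=1/SGN=-1/' h.py; python3 - <<'E'
from h import *
p,o=tool(G,YAW,np.pi/6,120)
bot.move_ptp(p,o)
s=bot.get_state();print(s["t"],s["tcp_pos"],p)
m=imaging.camera_model("wrist");im=imaging.capture("wrist");cv2.imwrite("pics/w1.png",im)
import pickle;pickle.dump(m,open("w1.pkl","wb"));print(m)
for b in blobs(mask(im,'blue')): print(b[0],b[1])
E
```

```text
1.2083 [530.4384334  282.75016534 199.56315268] [529.8800729878747, 283.16086206000347, 199.2685657822283]
{'K': array([[343.34171809,   0.        , 274.89012267],
       [  0.        , 343.34171809, 207.42898906],
       [  0.        ,   0.        ,   1.        ]]), 'k1': -0.07534183251543487, 'position': array([391.70154046, 295.05037645, 284.70121084]), 'rotation': array([-8.33310391e-01,  4.61418297e-04,  1.48343504e+00])}
```

View pics/w1.png

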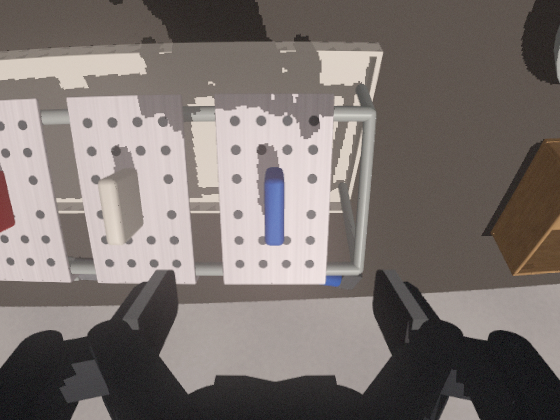

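The wrist view shows the blue fin at about columns 265–285, rows 169–245. The plate corners are near (217,96), (334,96), (328,287) and (221,284). I'll put these on the lid's planes and compare with the stated sizes.

```bash
python3 - <<'E'
from h import *
import pickle
m=pickle.load(open("w1.pkl","rb"));im=cv2.imread("pics/w1.png");L=lidR(YAW,np.pi/6)
def pl(px,z):
    o,d=ray(m,px);n=L[:,2];P0=G+z*n
    X=o+d*(((P0-o)@n)/(d@n))[:,None]; return (X-G)@L
print(pl([(217,96),(334,96),(328,286),(221,284)],-22).round(1))
b=near(mask(im,'blue'),(275,205));ys,xs=np.nonzero(b[2]);print(b[0],b[1],xs.min(),xs.max(),ys.min(),ys.max())
print('top far',pl([(b[1][0],ys.max())],22).round(1),'edges mid',pl([(xs[ys==215].min(),215),(xs[ys==215].max()+1,215)],22).round(1))
print('near: base/top',pl([(b[1][0],ys.min())],-22).round(1),pl([(b[1][0],ys.min())],22).round(1))
M=imaging.camera_model
A=np.zeros((3,3));v=np.zeros(3);R=[ray(m,[b[1]]),ray(M('scene'),[(333.3,155.5)]),ray(M('side'),[(222.9,275.)])]
for o,d in R:
    P=np.eye(3)-np.outer(d[0],d[0]);A+=P;v+=P@o
x=np.linalg.solve(A,v);print(x,[np.linalg.norm(np.cross(x-o,d[0])).round(1) for o,d in R])
# bar direction from side view lines in the wrist picture: red/white/blue plate yaw check
E
```

```text
[[-79.4 -43.4 -22. ]
 [-79.2  43.7 -22. ]
 [ 80.8  46.3 -22. ]
 [ 78.7 -48.2 -22. ]]Traceback (most recent call last):
  File "<stdin>", line 8, in <module>
  File "h.py", line 24, in near
    def near(mk,p): return min(blobs(mk,30),key=lambda b:np.hypot(*(b[1]-p)))
                           ~~~^^^^^^^^^^^^^^^^^^^^^^^^^^^^^^^^^^^^^^^^^^^^^^^
ValueError: min() iterable argument is empty
```

Plate length comes out at 159 mm, width about 91 mm, and its centre is within 1 mm of the estimate, so I'll grasp.

```bash
python3 - <<'E'
from h import *
p,o=tool(G,YAW,np.pi/6,4)
print(bot.movel(p,o,max_speed=80,threshold=8))
s=bot.get_state();print(s["t"],s["tcp_pos"],p,s["contact_force"])
bot.grip(0.0,50)
s=bot.get_state();print(s["t"],s["opening"],s["gripper_force"],s["contact_force"],s["wrist_torque"])
cv2.imwrite("pics/w2.png",imaging.capture("wrist"));cv2.imwrite("pics/s2.png",imaging.capture("side")[120:380,100:460])
E
```

```text
False
2.8583 [587.81627367 278.47427798  99.38117614] [587.6732564869493, 278.2671987039599, 98.80961894323342] [0.14188151 0.11770732 0.46072243]
3.5083 0.15726131719024541 49.13218080997467 [-1.64022096 -1.68595765  2.75938714] [-0.03963134  0.5366609  -0.10633816]
```

View pics/w2.png

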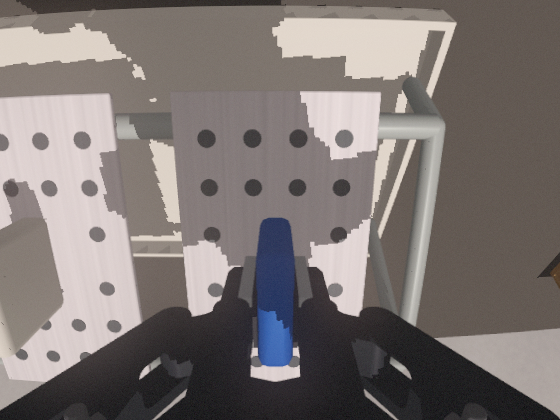

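View pics/s2.png

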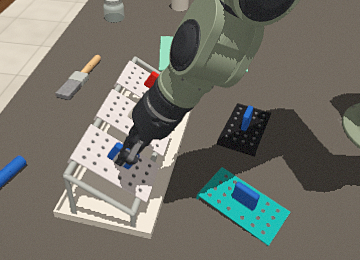

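The fin (columns 258–293, rows 219–365) sits centrally between the pads, and the 13.4 mm opening matches its thickness. Next I'll tilt the lid about the bar axis in small steps, watching the forces.

```bash
python3 - <<'E'
from h import *
L=lidR(YAW,np.pi/6); O=G+70*L[:,0]-32*L[:,2]; xh=lidR(YAW,0)[:,0]
for k,a in enumerate((26,22,18,14,10,6,3)):
    f=min(1,(k+1)/3); t=np.deg2rad(a); g=O+lidR(YAW,t)@[-70,0,32]+f*(1.0*xh+np.array([0,0,1.]))
    p,o=tool(g,YAW,t,4); bot.movel(p,o,max_speed=40)
    s=bot.get_state(); F=s["contact_force"];print(a,round(s["t"],2),F.round(1),np.round(s["wrist_torque"],2),round(s["opening"],3),np.round(s["tcp_pos"]-np.array(p),1))
    if np.linalg.norm(F)>30: print("STOP");break
bot.dwell(.3)
cv2.imwrite("pics/s3.png",imaging.capture("side")[120:380,100:460])
E
```

```text
26 3.89 [-0.9 -0.5 -1.6] [ 0.02  0.63 -0.02] 0.156 [0.8 0.1 0.3]
22 4.17 [ 0.1  0.  -1.5] [-0.01  0.54 -0.02] 0.156 [-0.4 -0.2 -1. ]
18 4.46 [-0.1 -0.8 -1.5] [ 0.09  0.43 -0.01] 0.156 [-1.  -0.3 -1.3]
14 4.73 [-0.1  0.8 -1.1] [ 0.06  0.36 -0.05] 0.156 [-1.1 -0.2 -1.4]
10 5.01 [ 0.2  0.  -2. ] [ 0.02  0.22 -0.01] 0.158 [-1.3 -0.2 -1.5]
6 5.28 [-0.7 -0.2 -1.7] [-0.04  0.16 -0.03] 0.159 [-1.2 -0.1 -1.4]
3 5.53 [-0.6 -0.2 -1.8] [-0.01  0.07 -0.02] 0.159 [-1.3 -0.  -1.3]
```

View pics/s3.png

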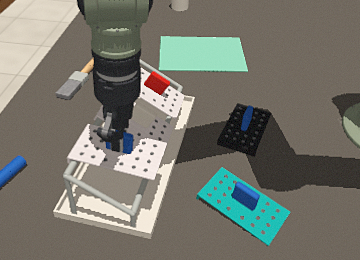

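The lid is level with its lip still at the bar, and the fingers carry its full weight (1.8 N). Next: lift off and carry it over the mat.

```bash
python3 - <<'E'
from h import *
s=bot.get_state();p=np.array(s["tcp_pos"]);xh=lidR(YAW,0)[:,0]
bot.movel((p+[0,0,30]+3*xh).tolist(),max_speed=50)
print(bot.get_state()["contact_force"])
bot.movel((p+[0,0,120]+3*xh).tolist(),max_speed=120)
p,o=tool(MAT+[0,0,130],MYAW,np.deg2rad(4),4)
bot.movel(p,o,max_speed=130)
p,o=tool(MAT+[0,0,55],MYAW,np.deg2rad(4),4)
bot.movel(p,o,max_speed=80); bot.dwell(.3)
s=bot.get_state();print(s["t"],s["tcp_pos"],p,s["contact_force"],s["opening"])
p,o=tool(MAT+[0,0,28],MYAW,np.deg2rad(4),4)
print(bot.movel(p,o,max_speed=20,threshold=3)); bot.dwell(.2)
s=bot.get_state();print(s["t"],s["tcp_pos"],p,s["contact_force"],s["wrist_torque"],s["opening"])
for n in("scene","side"): cv2.imwrite(f"pics/{n}4.png",imaging.capture(n))
a=cv2.imread("pics/scene4.png")[180:400,60:340];b=cv2.imread("pics/side4.png")[100:320,160:440];cv2.imwrite("pics/c4.png",np.hstack([a,b]))
E
```

```text
[ 0.89564903 -0.13017218 -1.77940894]
13.4417 [ 482.54348517 -265.00712011   46.40566558] [482.3337489465519, -264.83811923500235, 46.036539246102635] [-0.42563318  0.02940457 -1.41181573] 0.1566611863967792
True
14.6083 [ 482.52356021 -264.67202876   25.1956584 ] [482.3337489465519, -264.83811923500235, 19.036539246102635] [ 1.24420662 -0.08790581  2.95801173] [-0.15950386 -0.14824323  0.04459962] 0.1544336617219865
```

View pics/c4.png

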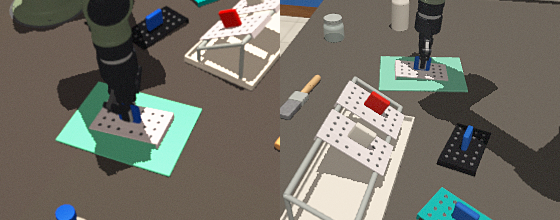

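The lid is touching down on the mat, centred and aligned; both bystanders are still hanging. I'll release, retreat and verify.

```bash
python3 - <<'E'
from h import *
bot.grip(0.3); bot.dwell(.3); bot.grip(0.7)
p=np.array(bot.get_state()["tcp_pos"])
bot.movel((p+[0,0,60]).tolist(),max_speed=60); bot.movel((p+[0,0,200]).tolist(),max_speed=120)
bot.move_ptp([500,0,350],bot.get_state()["orientation"]); bot.dwell(.5)
s=bot.get_state();print(s["t"],s["contact_force"])
I={};M={}
for n in("scene","side"):
    I[n]=imaging.capture(n);M[n]=imaging.camera_model(n);cv2.imwrite(f"pics/{n}5.png",I[n])
mid=[np.array([190,305]),np.array([303,174])]
b=[near(mask(I[n],'blue'),p) for n,p in zip(I,mid)]
x,e=tri(M['scene'],b[0][1],M['side'],b[1][1]); print('grip',x,e,'in mat',lidR(MYAW,0).T@(x-MAT),[q[0] for q in b])
r=[near(mask(I[n],'red'),p) for n,p in zip(I,[(290,198),(257,203)])];print('red',tri(M['scene'],r[0][1],M['side'],r[1][1]))
cv2.imwrite("pics/c5.png",np.hstack([I['scene'][140:400,80:360],I['side'][100:360,140:420]]))
E
```

```text
19.8 [-0.60815645  0.05641015  0.02220603]
grip [ 482.09106741 -264.89248198   38.80121114] [np.float64(0.37301981793772404), np.float64(0.37301981793768996)] in mat [ 7.98177006e-01 -1.61628532e-02  3.28012111e+01] [np.int32(341), np.int32(206)]
red (array([560.7555285 ,  48.80457944, 111.10728176]), [np.float64(0.004841215228322839), np.float64(0.004841215228564904)])
```

View pics/c5.png

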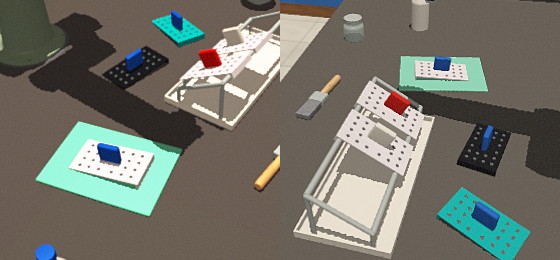

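The lid lies flat in the middle of the mat, with its grip point within 1 mm of the centre and 32.8 mm above it. The red lid hasn't moved and the white one looks in place.

```bash
python3 -c "
from bench import bot
print(bot.sign_off())"
```

```text
the job is handed in; nothing more can be done
None
```

The blue-handled lid was tilted level on the bar, lifted off and laid flat, handle up, in the middle of the mat; the red and white lids still hang on the rack, and the job was handed in at about 20 s (no verdict was returned).

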